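# Flip the status paddle of the bay with the carved woodblock

### The arm

A 7-joint arm with a two-finger parallel gripper is mounted at the origin on the work surface. World frame = base frame: x ahead of the robot, y to its left, z up, the work surface at z = 0. Lengths are in m, angles in rad, forces in N, time in s.
With the tool pointing down it reaches from about 0.4 to 0.85 m from the base axis. Payload 6.9 kg.
Tool frame: the origin (TCP) lies midway between the tips of the shut fingers; the grasp point (between the pads) lies behind it (ctrl.pinch_z is the z of the grasp point in the tool frame, in m); z points along the fingers, y is the line along which they close (so a half turn about z gives the same grasp; the last joint's range is limited). The gripper opens to 85 mm and grips with 20 to 120 N. Pads are 22 mm wide; open, the fingers measure 114 mm over their backs; the gripper's body (76 mm by 85 mm) begins 54 mm behind the grasp point. The pads swing forward as they close: fully open they stand 13 mm farther back than shut.
Start: joints at [1.226, 0.507, -0.238, 1.5, 0.126, 1.149, -0.155], TCP at [0.272, -0.563, 0.231] pointing down, gripper open.
Joint ranges: [-3.08, 3.08], [-0.24, 2.05], [-1.43, 1.35], [0, 2.5], [-1.52, 4.66], [0.17, 1.96], [-2.89, 2.89]. Speed limits (rad/s): [2.39, 2.39, 3.14, 3.14, 3.14, 3.14, 3.14].

### API

Orientations are given as a unit quaternion [w, x, y, z].
In Python, from station import ctrl, get_state, vision, ticket, models gives the robot as it stands. Calls block until the motion is done:
- ctrl.movep(position, orientation): joint-space move of the TCP to a pose.
- ctrl.movel(position, frame=None, max_speed=0.15): straight line of the TCP; frame=None keeps the orientation; max_speed is the mean speed in m/s.
- ctrl.set_joints(angles): joint-space move.
- ctrl.ungrasp() and ctrl.close_gripper(force=None): open the fingers fully, or close them until they stop; force is the grip in N (None keeps the last).
- ctrl.pause(seconds).
- ctrl.ik(position, orientation): joint angles nearest the present ones, or None.
- get_state(): the state.
- vision.grab_frame(name): name is "side" or "top" or "wrist"; returns (picture, depth): 400x640x3 uint8, blue, green, red; 400x640 float32, m along the optical axis (not along the pixel's ray), 0 where there is no reading.
- vision.camera_info(name): a dict with "mtx" (3x3 intrinsics, pixels), "R" (3x3) and "t" (3): a world point X has camera coordinates R X + t; the wrist camera has in their place "hand_eye" (4x4, takes a point from camera to tool coordinates, whose origin is the TCP and whose axes are the flange's). Camera axes: x right, y down, z forward; pixel columns grow to the right and rows downward; lengths in m; the calibration is good to about 2 mm. The wrist camera is an equidistant fisheye: a pixel r from the principal point sees the ray r / f radians off the axis. A picture is of the moment at which its call begins: read the wrist's pose just before it. camera_info takes no time and is no camera call.
A pose or a line that the arm cannot do raises ctrl.Unreachable and nothing moves.
- ticket.close_job(): hands the job in; it is judged then, once.
Trained networks look in the newest picture that a camera, given by its name, has taken for a name from the list of things; names that differ only in an ending like _2 or _b are one class to them, and where a whole thing is asked for, a point or a joint stands for the part that bears it (a point fixed in the world has none). Each returns a list of dicts, best first, with "p" (0 to 1); they miss things now and then, are a little off and sometimes report something else, mostly with a low value. They report only what shows in the picture. A call takes as long as a camera call. They do not tell look-alikes from the thing itself.
- models.recognise(camera, target): "point" ([column, row] in pixels, amid what is visible of it).
- models.masks_of(camera, target): "mask" (400x640 bool, what is visible of it) and "point" ([column, row] in pixels, amid what is visible of it).
The state is a dict: "time": time; "qpos": joint angles; "qd": joint speeds; "tau": joint torques, N m; "tcp_pos": TCP position; "eef_rot": TCP orientation; "contact_force": force on the tool from outside, world axes, zero at the start; "wrist_torque": the same for the moment, N m; "width": finger opening in m; "gripper_force": force on a finger pad.
Only numpy, scipy, OpenCV 4.12 (cv2) and the standard library are available. Lean on these libraries where they do the work, as an engineer would, in place of code of your own. Each camera call takes 0.05 s, during which the arm holds its last target. There are 200 camera calls.

### The job

The carved woodblock on one of the two bays is ready to print: with the fingertips push that bay's status paddle over its hinge, without flinging it, until it lies fully down on the far side with its emblem face up. Only push it, never pinch it or lean hard on it. Leave the other bay's paddle, the woodblock, the brayer, the ink can and the gouge where they are.

Things in the scene. Friction and masses are not known exactly. Their poses are not given: they have to be found in the camera images.
- bay_left: left fixed bay (greater y): plywood board 240 (x) by 200 (y) by 12 mm. Origin: centre of its underside, on the table; +x away from the robot, z up. Over the +y half the paddle on a wooden post (40 by 60 mm ledge under the pivot, post 22 by 60 mm, steel cheeks 46 mm either side of mid-paddle), else free below; the -y half is where a block or tool is laid
- flag_left_pivot (a point): point on the left paddle's hinge axis (along bay y), mid-width, 82 mm above the table, 50 mm to bay +y of the bay's centre line. Aluminium paddle, 80 mm wide along the hinge, 4 mm thick (centred on the axis), reaching 90 mm from it
- flag_left (a joint): left paddle's hinge, rad. 0: paddle level towards the robot (bay -x), plain face up; pi/2: upright; pi: level on the far side (bay +x), emblem face (dark ring) up; stops at 0 and pi. Starts at 0 to 0.3. Stiff: 0.04 N m friction, with its weight at most 0.07 N m to turn; it stays at any angle where it is left
- flag_left_lip (a point): left paddle's finger lip, middle of its top edge on the outer face: 90 mm out from the pivot, 25 mm square to the plain face. The lip, 4 mm thick, runs along the whole free edge, square to the plain face: straight up at joint 0, to bay +x at pi/2, straight down at pi. Moves with the paddle
- place_left (a point): middle of the laying place of the left bay, on top of the board, 50 mm to bay -y of its centre line
- bay_right: right fixed bay (smaller y): plywood board 240 (x) by 200 (y) by 12 mm. Origin: centre of its underside, on the table; +x away from the robot, z up. Over the +y half the paddle on a wooden post (40 by 60 mm ledge under the pivot, post 22 by 60 mm, steel cheeks 46 mm either side of mid-paddle), else free below; the -y half is where a block or tool is laid
- flag_right_pivot (a point): point on the right paddle's hinge axis (along bay y), mid-width, 82 mm above the table, 50 mm to bay +y of the bay's centre line. Aluminium paddle, 80 mm wide along the hinge, 4 mm thick (centred on the axis), reaching 90 mm from it
- flag_right (a joint): right paddle's hinge, rad. 0: paddle level towards the robot (bay -x), plain face up; pi/2: upright; pi: level on the far side (bay +x), emblem face (dark ring) up; stops at 0 and pi. Starts at 0 to 0.3. Stiff: 0.04 N m friction, with its weight at most 0.07 N m to turn; it stays at any angle where it is left
- flag_right_lip (a point): right paddle's finger lip, middle of its top edge on the outer face: 90 mm out from the pivot, 25 mm square to the plain face. The lip, 4 mm thick, runs along the whole free edge, square to the plain face: straight up at joint 0, to bay +x at pi/2, straight down at pi. Moves with the paddle
- place_right (a point): middle of the laying place of the right bay, on top of the board, 50 mm to bay -y of its centre line
- block_center (a point): centre of the carved woodblock, 120 x 75 x 24 mm, flat rectangular block with a dark carved top; it lies on one of the two bays, within 15 mm of the middle of its laying place
- brayer_center (a point): centre of the ink brayer (hand roller), about 165 x 78 x 42 mm, rubber roller in a steel frame with a wooden handle, 23 mm above its foot; it lies on the other bay
- ink_can_center (a point): centre of the closed ink can, 72 mm in diameter, 60 mm high, standing on the table to the right of the bays
- gouge: wood-handled carving tool, 150 mm long, lying on the table to the left of the bays
Mind the look-alikes: they are no part of the job. Of the things that look like the part that bears block_center, the middle-sized one is meant.

How it is judged:
By the outcome, as a careful person would: the job done as asked, in the order asked, and still so for the second after the job is handed in, with the robot touching nothing.
It also fails if it takes over 48 s, if anything falls off the work surface, if the arm or the gripper's body presses on something with over 40 N, if the wrist force passes 120 N, or if a joint passes its speed limit or range.

## Working session

There is one attempt and no reset: what is moved stays moved. The work goes in short steps, each a Python script; the robot and the scene stay as the last script left them, time stands still between calls to the robot, and variables do not carry over. Pictures are saved under pics/ and viewed, at most 10 in all, crops included, and the job is handed in when it is done.

```bash
mkdir -p pics
cat > h.py <<'E'
import numpy as np, cv2
from station import ctrl, get_state, vision, ticket, models
def unproj(cam, depth, uv):
    i=vision.camera_info(cam); K=np.array(i["mtx"]);R=np.array(i["R"]);t=np.array(i["t"])
    u,v=int(round(uv[0])),int(round(uv[1])); z=depth[v,u]
    return R.T@(z*np.linalg.inv(K)@[u,v,1]-t)
def cloud(cam, depth):
    i=vision.camera_info(cam); K=np.array(i["mtx"]);R=np.array(i["R"]);t=np.array(i["t"])
    v,u=np.mgrid[:400,:640]; P=np.stack([(u-K[0,2])/K[0,0]*depth,(v-K[1,2])/K[1,1]*depth,depth],-1)
    return (P-t)@R
E
python3 - <<'E'
from h import *
for c in ["top","side"]:
    p,d=vision.grab_frame(c); cv2.imwrite(f"pics/{c}1.png",p); np.save(f"d_{c}.npy",d)
    for n in ["block_center","brayer_center","bay_left","bay_right","flag_left","flag_right","ink_can_center","gouge"]:
        for r in models.masks_of(c,n)[:5]:
            P=cloud(c,d); m=r["mask"]&(d>0); q=P[m]
            print(c,n,round(r["p"],2),np.round(r["point"]),m.sum(),np.round(np.median(q,0),3) if len(q) else None, np.round(np.percentile(q,[2,98],axis=0),3).tolist() if len(q) else None)
print(get_state()["time"])
E
```

```text
top block_center 0.91 [408. 269.] 1935 [ 0.296 -0.278  0.035] [[0.212, -0.348, 0.015], [0.383, -0.208, 0.041]]
top block_center 0.6 [395. 191.] 800 [ 0.568 -0.235  0.036] [[0.511, -0.278, 0.022], [0.627, -0.193, 0.041]]
top block_center 0.54 [436. 155.] 388 [ 0.696 -0.385  0.016] [[0.656, -0.418, -0.002], [0.74, -0.354, 0.021]]
top brayer_center 0.76 [289. 182.] 579 [0.58  0.111 0.045] [[0.467, 0.062, 0.01], [0.619, 0.138, 0.056]]
top bay_left 0.62 [273. 186.] 3729 [0.558 0.172 0.014] [[0.453, 0.054, 0.002], [0.692, 0.263, 0.108]]
top bay_right 0.71 [372. 186.] 3366 [ 0.564 -0.163  0.013] [[0.459, -0.287, -0.0], [0.705, -0.08, 0.11]]
top flag_left 0.94 [257. 184.] 690 [0.54  0.215 0.093] [[0.494, 0.175, 0.083], [0.587, 0.256, 0.123]]
top flag_right 0.63 [367. 190.] 656 [ 0.548 -0.129  0.091] [[0.502, -0.166, 0.082], [0.596, -0.089, 0.121]]
top flag_right 0.16 [270. 185.] 3664 [0.559 0.172 0.014] [[0.455, 0.056, 0.006], [0.694, 0.26, 0.107]]
top ink_can_center 0.77 [442. 196.] 482 [ 0.546 -0.389  0.058] [[0.518, -0.438, -0.001], [0.583, -0.36, 0.064]]
top ink_can_center 0.7 [255. 184.
[... 553 characters left out ...]
 0.103 0.043] [[0.467, 0.057, 0.014], [0.618, 0.132, 0.054]]
side bay_left 0.91 [322. 171.] 4237 [0.562 0.167 0.012] [[0.453, 0.045, 0.002], [0.692, 0.255, 0.097]]
side bay_right 0.75 [361. 269.] 6322 [ 0.569 -0.172  0.012] [[0.461, -0.297, 0.005], [0.699, -0.092, 0.098]]
side flag_left 0.75 [308. 144.] 592 [0.538 0.208 0.091] [[0.493, 0.171, 0.075], [0.586, 0.254, 0.121]]
side flag_right 0.67 [351. 241.] 1145 [ 0.548 -0.136  0.09 ] [[0.501, -0.174, 0.082], [0.596, -0.094, 0.12]]
side ink_can_center 0.8 [385. 360.] 1219 [ 0.545 -0.407  0.058] [[0.517, -0.434, 0.008], [0.579, -0.371, 0.062]]
side gouge 0.79 [269. 130.] 169 [0.436 0.395 0.02 ] [[0.403, 0.381, 0.004], [0.471, 0.413, 0.027]]
0.9
```

View pictures.

View pics/top1.png

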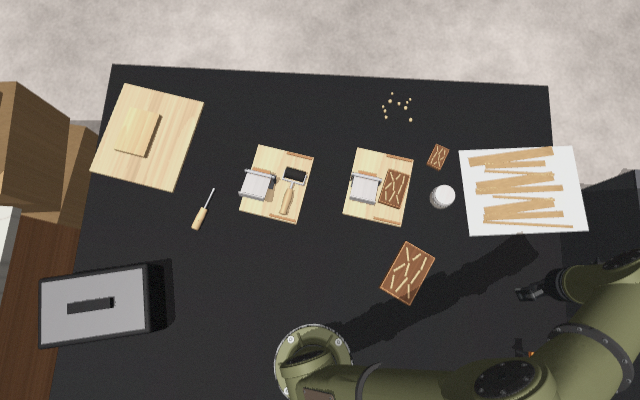

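View pics/side1.png

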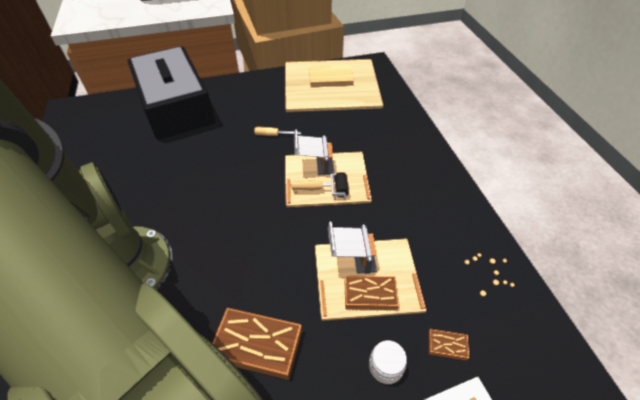

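Run:
```python
from h import *
from station import *
for c in ["top","side"]:
    d=np.load(f"d_{c}.npy"); P=cloud(c,d)
    ok=(d>0)&(P[...,0]>.4)&(P[...,0]<.75)&(P[...,1]>-.33)&(P[...,1]<-.05)
    b=P[ok&(abs(P[...,2]-.012)<.005)]
    print(c,"board",cv2.minAreaRect(b[:,:2].astype(np.float32)), np.median(b,0))
    h=P[ok&(P[...,2]>.07)&(P[...,1]>-.2)]
    for x in np.arange(.48,.62,.01):
        s=h[(h[:,0]>x)&(h[:,0]<=x+.01)]
        if len(s): print(round(x,3),len(s),np.round(np.percentile(s[:,2],[5,50,95]),3),np.round([s[:,1].min(),s[:,1].max()],3))
    L=h[h[:,2]>.108]; print("lip",np.round(np.polyfit(L[:,1],L[:,0],1),3),L.mean(0).round(3))
```

```text
top board ((0.5878195762634277, -0.19312319159507751), (0.3067507743835449, 0.26933860778808594), 5.506192684173584) [ 0.59007744 -0.18218206  0.01221177]
0.49 5 [0.096 0.103 0.107] [-0.16  -0.149]
0.5 71 [0.098 0.111 0.122] [-0.162 -0.092]
0.51 56 [0.095 0.107 0.122] [-0.162 -0.083]
0.52 66 [0.09  0.095 0.099] [-0.165 -0.086]
0.53 79 [0.09  0.093 0.098] [-0.168 -0.086]
0.54 72 [0.089 0.092 0.095] [-0.169 -0.088]
0.55 73 [0.088 0.091 0.094] [-0.169 -0.091]
0.56 73 [0.085 0.089 0.093] [-0.172 -0.091]
0.57 74 [0.082 0.087 0.09 ] [-0.183 -0.094]
0.58 83 [0.079 0.086 0.091] [-0.185 -0.097]
0.59 62 [0.074 0.086 0.09 ] [-0.174 -0.089]
0.6 48 [0.071 0.075 0.084] [-0.169 -0.091]
0.61 12 [0.071 0.074 0.075] [-0.137 -0.111]
lip [0.178 0.53 ] [ 0.508 -0.123  0.117]
side board ((0.5824471116065979, -0.18957854807376862), (0.2027839720249176, 0.23987409472465515), 79.87513732910156) [ 0.5790482 -0.1886852  0.0112342]
0.49 12 [0.094 0.1   0.11 ] [-0.166 -0.155]
0.5 104 [0.094 0.11  0.121] [-0.166 -0.092]
0.51 113 [0.093 0.096 0.12 ] [-0.168 -0.085]
0.52 126 [0.091 0.094 0.097] [-0.17  -0.089]
0.53 119 [0.09  0.093 0.095] [-0.171 -0.091]
0.54 123 [0.089 0.091 0.093] [-0.174 -0.091]
0.55 123 [0.087 0.089 0.091] [-0.175 -0.093]
0.56 118 [0.085 0.088 0.09 ] [-0.178 -0.094]
0.57 126 [0.082 0.086 0.089] [-0.188 -0.096]
0.58 147 [0.073 0.085 0.088] [-0.191 -0.101]
0.59 99 [0.073 0.085 0.088] [-0.173 -0.092]
0.6 86 [0.071 0.073 0.083] [-0.174 -0.092]
0.61 15 [0.071 0.073 0.075] [-0.144 -0.115]
lip [0.174 0.53 ] [ 0.508 -0.128  0.117]
```

The board and lip fits agree: the right bay is centred at about (0.582, -0.190) with yaw -10°. The middle-sized block, 120x75 mm, is at image (395,191) on the right bay. The larger look-alike is at (408,269) and the smaller at (436,155). So I push the right paddle, which is at about 0.12 rad now. I'll lift its free edge from below with a tilted tool, then push it over with the tool pointing down.

```bash
cat >> h.py <<'E'
from scipy.spatial.transform import Rotation as Ro
YAW=-0.176; XD=np.array([np.cos(YAW),np.sin(YAW),0]); YD=np.array([-np.sin(YAW),np.cos(YAW),0]); Z=np.array([0,0,1.])
PIV=np.array([.592,-.1395,.082]); HT=.011
def quat(dip,s=1):  # tool z points along bay +x, dipping by dip (rad) below level
    z=np.cos(dip)*XD-np.sin(dip)*Z; y=s*YD; x=np.cross(y,z)
    return Ro.from_matrix(np.c_[x,y,z]).as_quat(scalar_first=True)
def tcp_for(c,dip):  # c: bay (x,z) rel. pivot of the front upper tip corner -> TCP
    return PIV+(c[0]-HT*np.sin(dip))*XD+(c[1]-HT*np.cos(dip))*Z
def corner(th,r=.075,gap=.002): 
    u=np.array([-np.cos(th),np.sin(th)]); n=np.array([np.sin(th),np.cos(th)]); return r*u-gap*n
E
python3 - <<'E'
from h import *
print(ctrl.pinch_z, get_state()["eef_rot"], get_state()["tcp_pos"])
for s in (1,-1):
  for dip in (15,25,30,40,90):
    D=np.radians(dip); q=quat(D,s)
    pts=[(-.16,.04),(-.075,-.007),(-.065,.033),corner(1.57),corner(2.0),corner(3.1)]
    for c in pts:
        j=ctrl.ik(tcp_for(c,D),q); print(s,dip,np.round(c,3),None if j is None else np.round(j,2))
E
```

```text
-0.0187 [6.39322171e-06 9.74813053e-01 2.23023568e-01 1.30944482e-05] [ 0.27173546 -0.56281832  0.23130902]
1 15 [-0.16  0.04] None
1 15 [-0.075 -0.007] None
1 15 [-0.065  0.033] None
1 15 [-0.002  0.075] None
1 15 [0.029 0.069] None
1 15 [0.075 0.005] None
1 25 [-0.16  0.04] None
1 25 [-0.075 -0.007] None
1 25 [-0.065  0.033] None
1 25 [-0.002  0.075] None
1 25 [0.029 0.069] None
1 25 [0.075 0.005] None
1 30 [-0.16  0.04] None
1 30 [-0.075 -0.007] None
1 30 [-0.065  0.033] None
1 30 [-0.002  0.075] None
1 30 [0.029 0.069] None
1 30 [0.075 0.005] [ 0.89  1.19 -1.23  2.46  2.64  1.41 -0.49]
1 40 [-0.16  0.04] None
1 40 [-0.075 -0.007] None
1 40 [-0.065  0.033] None
1 40 [-0.002  0.075] None
1 40 [0.029 0.069] [ 0.95  0.8  -1.23  2.43  2.31  0.98 -0.54]
1 40 [0.075 0.005] [ 0.91  1.03 -1.23  2.36  2.38  1.12 -0.44]
1 90 [-0.16  0.04] [ 0.81  0.47 -0.88  2.12  0.52  0.78  1.01]
1 90 [-0.075 -0.007] [ 0.72  0.65 -0.82  1.96  0.65  0.81  0.93]
1 90 [-0.065  0.033] [ 0.74  0.61 -0.86  1.9   0.58  0.91  0.99]
1 90 [-0.002  0.075] [ 0.72  0.65 -0.89  1.68  0.56  1.08  1.05]
1 90 [0.029 0.069
[... 539 characters left out ...]
 0.069] None
-1 30 [0.075 0.005] [ 0.82  1.07 -1.03  2.46  2.72  1.33  2.45]
-1 40 [-0.16  0.04] None
-1 40 [-0.075 -0.007] None
-1 40 [-0.065  0.033] None
-1 40 [-0.002  0.075] None
-1 40 [0.029 0.069] [ 0.76  0.62 -0.83  2.43  2.58  0.78  2.26]
-1 40 [0.075 0.005] [ 0.73  0.82 -0.83  2.36  2.6   0.91  2.34]
-1 90 [-0.16  0.04] [ 0.39  0.37 -0.25  2.12  0.15  0.67 -1.71]
-1 90 [-0.075 -0.007] [ 0.31  0.54 -0.17  1.97  0.14  0.65 -1.7 ]
-1 90 [-0.065  0.033] [ 0.32  0.49 -0.19  1.9   0.13  0.76 -1.69]
-1 90 [-0.002  0.075] [ 0.31  0.53 -0.19  1.69  0.12  0.94 -1.67]
-1 90 [0.029 0.069] [ 0.3   0.58 -0.18  1.61  0.12  0.97 -1.66]
-1 90 [0.075 0.005] [ 0.27  0.7  -0.14  1.54  0.12  0.9  -1.66]
```

Run:
```python
from h import *
def q2(head,dip,s):
    h=np.cos(head)*XD+np.sin(head)*YD; z=np.cos(dip)*h-np.sin(dip)*Z; y=s*np.cross(Z,h); 
    return Ro.from_matrix(np.c_[np.cross(y,z),y,z]).as_quat(scalar_first=True)
for dip in (25,35,45,50,55,60,65):
  for head in range(-180,180,30):
    o=[]
    for s in (1,-1):
      ok=""
      for c in [(-.12,.08),(-.08,-.01),(-.065,.035),(0,.075)]:
        ok+="." if ctrl.ik(PIV+c[0]*XD+c[1]*Z,q2(np.radians(head),np.radians(dip),s)) is None else "Y"
      o.append(ok)
    if "Y" in "".join(o): print(dip,head,o)
```

```text
25 -150 ['YYY.', 'YYY.']
25 -120 ['YYYY', 'YYYY']
25 -90 ['YYYY', 'YYYY']
25 -60 ['YYYY', 'YYYY']
25 -30 ['...Y', '...Y']
25 30 ['...Y', '...Y']
25 60 ['YYYY', 'YYYY']
25 90 ['YYYY', 'YYYY']
25 120 ['YYYY', 'YYYY']
25 150 ['YY..', 'YY..']
35 -180 ['YY..', 'YY..']
35 -150 ['YYY.', 'YYY.']
35 -120 ['YYYY', 'YYYY']
35 -90 ['YYYY', 'YYYY']
35 -60 ['YYYY', 'YYYY']
35 -30 ['...Y', '...Y']
35 30 ['...Y', '...Y']
35 60 ['YYYY', 'YYYY']
35 90 ['YYYY', 'YYYY']
35 120 ['YYYY', 'YYYY']
35 150 ['YYY.', 'YYY.']
45 -180 ['YYY.', 'YYY.']
45 -150 ['YYYY', 'YYYY']
45 -120 ['YYYY', 'YYYY']
45 -90 ['YYYY', 'YYYY']
45 -60 ['YYYY', 'YYYY']
45 -30 ['..YY', '..YY']
45 0 ['...Y', '...Y']
45 30 ['YYYY', 'YYYY']
45 60 ['YYYY', 'YYYY']
45 90 ['YYYY', 'YYYY']
45 120 ['YYYY', 'YYYY']
45 150 ['YYYY', 'YYYY']
50 -180 ['YYYY', 'YYYY']
50 -150 ['YYYY', 'YYYY']
50 -120 ['YYYY', 'YYYY']
50 -90 ['YYYY', 'YYYY']
50 -60 ['YYYY', 'YYYY']
50 -30 ['Y.YY', 'Y.YY']
50 0 ['...Y', '...Y']
50 30 ['YYYY', 'YYYY']
50 60 ['YYYY', 'YYYY']
50 90 ['YYYY', 'YYYY']
50 120 ['YYYY', 'YYYY']
50 150 ['YYYY', 'YYYY']
55 -180 ['YYYY', 'YYYY']
55 -150 ['YYYY', 'YYYY']
55 -120 ['YYYY', 'YYYY']
55 -90 ['YYYY', 'YYYY']
55 -60 ['YYYY', 'YYYY']
55 -30 ['YYYY', 'YYYY']
55 0 ['..YY', '..YY']
55 30 ['YYYY', 'YYYY']
55 60 ['YYYY', 'YYYY']
55 90 ['YYYY', 'YYYY']
55 120 ['YYYY', 'YYYY']
55 150 ['YYYY', 'YYYY']
60 -180 ['YYYY', 'YYYY']
60 -150 ['YYYY', 'YYYY']
60 -120 ['YYYY', 'YYYY']
60 -90 ['YYYY', 'YYYY']
60 -60 ['YYYY', 'YYYY']
60 -30 ['YYYY', 'YYYY']
60 0 ['YYYY', 'YYYY']
60 30 ['YYYY', 'YYYY']
60 60 ['YYYY', 'YYYY']
60 90 ['YYYY', 'YYYY']
60 120 ['YYYY', 'YYYY']
60 150 ['YYYY', 'YYYY']
65 -180 ['YYYY', 'YYYY']
65 -150 ['YYYY', 'YYYY']
65 -120 ['YYYY', 'YYYY']
65 -90 ['YYYY', 'YYYY']
65 -60 ['YYYY', 'YYYY']
65 -30 ['YYYY', 'YYYY']
65 0 ['YYYY', 'YYYY']
65 30 ['YYYY', 'YYYY']
65 60 ['YYYY', 'YYYY']
65 90 ['YYYY', 'YYYY']
65 120 ['YYYY', 'YYYY']
65 150 ['YYYY', 'YYYY']
```

```bash
cat >> h.py <<'E'
DIP=np.radians(35)
def q3(s):
    z=np.cos(DIP)*YD-np.sin(DIP)*Z; y=s*(-XD)
    return Ro.from_matrix(np.c_[np.cross(y,z),y,z]).as_quat(scalar_first=True)
def W(x,y,z): return PIV+x*XD+y*YD+z*Z
YT=-.020
def arc(th):
    u=np.array([-np.cos(th),np.sin(th)]); n=np.array([np.sin(th),np.cos(th)])
    A=.070*u-.002*n-[.015,.0274]
    r=np.interp(th,[1.57,3.14],[.06,.075]); B=r*u-.002*n+[-.015,.009]
    w=np.interp(th,[1.4,1.75],[0,1]); c=(1-w)*A+w*B
    return W(c[0],YT,c[1])
INS=W(-.078,YT,-.0274); D=np.array([*(np.cos(DIP)*YD[:2]),-np.sin(DIP)]); PRE=INS-.10*D; HI=PRE+.10*Z
E
python3 - <<'E'
from h import *
print(np.round(vision.camera_info("wrist")["hand_eye"],3))
for s in (1,-1):
    R=Ro.from_quat(q3(s),scalar_first=True).as_matrix(); print(s,"x axis",R[:,0].round(2))
    for n,p in [("hi",HI),("pre",PRE),("ins",INS)]+[(t,arc(t)) for t in np.arange(0,3.2,.4)]:
        j=ctrl.ik(p,q3(s)); print(n,np.round(p,3),None if j is None else j.round(2))
E
```

```text
[[ 0.001 -0.956 -0.294  0.074]
 [ 1.     0.001 -0.001 -0.   ]
 [ 0.001 -0.294  0.956 -0.143]
 [ 0.     0.     0.     1.   ]]
1 x axis [-0.1  -0.56 -0.82]
hi [ 0.497 -0.226  0.212] [ 0.68  0.76  0.25  1.54 -0.81  1.66 -2.11]
pre [ 0.497 -0.226  0.112] [ 0.72  0.88  0.18  1.59 -0.8   1.51 -2.01]
ins [ 0.512 -0.146  0.055] [ 0.66  0.91  0.09  1.75 -0.88  1.3  -1.95]
0.0 [ 0.505 -0.144  0.053] [ 0.67  0.91  0.09  1.77 -0.87  1.29 -1.94]
0.4 [ 0.509 -0.145  0.08 ] [ 0.65  0.87  0.11  1.75 -0.87  1.34 -1.98]
0.8 [ 0.524 -0.148  0.103] [ 0.63  0.85  0.13  1.71 -0.88  1.39 -2.02]
1.2000000000000002 [ 0.547 -0.152  0.119] [ 0.6   0.85  0.15  1.65 -0.89  1.43 -2.07]
1.6 [ 0.574 -0.157  0.14 ] [ 0.57  0.85  0.18  1.57 -0.9   1.49 -2.13]
2.0 [ 0.598 -0.161  0.15 ] [ 0.55  0.86  0.19  1.49 -0.92  1.53 -2.18]
2.4000000000000004 [ 0.622 -0.165  0.138] [ 0.54  0.9   0.19  1.43 -0.93  1.53 -2.21]
2.8000000000000003 [ 0.64  -0.168  0.117] [ 0.54  0.95  0.18  1.39 -0.94  1.52 -2.22]
-1 x axis [0.1  0.56 0.82]
hi [ 0.497 -0.226  0.212] [ 1.21  0.84 -0.74  1.53 -0.35  1.36  0.53]
pre [ 0.497 -0.226  0.112] [ 1.2   0.97 -0.72  1.59 -0.29  1.21  0.6 ]
ins [ 0.512 -0.146  0.055] [ 1.14  1.03 -0.75  1.74 -0.3   0.97  0.6 ]
0.0 [ 0.505 -0.144  0.053] [ 1.15  1.03 -0.75  1.76 -0.3   0.96  0.61]
0.4 [ 0.509 -0.145  0.08 ] [ 1.15  0.99 -0.76  1.75 -0.32  1.    0.59]
0.8 [ 0.524 -0.148  0.103] [ 1.13  0.96 -0.76  1.7  -0.33  1.05  0.56]
1.2000000000000002 [ 0.547 -0.152  0.119] [ 1.1   0.96 -0.76  1.64 -0.34  1.09  0.53]
1.6 [ 0.574 -0.157  0.14 ] [ 1.07  0.95 -0.75  1.56 -0.35  1.15  0.49]
2.0 [ 0.598 -0.161  0.15 ] [ 1.03  0.96 -0.75  1.49 -0.35  1.19  0.46]
2.4000000000000004 [ 0.622 -0.165  0.138] [ 1.    0.99 -0.74  1.42 -0.34  1.2   0.44]
2.8000000000000003 [ 0.64  -0.168  0.117] [ 0.98  1.04 -0.73  1.38 -0.32  1.2   0.44]
```

Run:
```python
from h import *
ctrl.close_gripper(20); ctrl.movep(HI,q3(-1)); ctrl.movel(PRE)
s=get_state(); print(s["time"],s["tcp_pos"],PRE,s["width"],np.round(s["contact_force"],1))
a,_=vision.grab_frame("side"); b,_=vision.grab_frame("wrist")
cv2.imwrite("pics/pre.png",np.hstack([a[100:400,160:560],b[50:350,120:520]]))
```

```text
3.9417 [ 0.49784578 -0.22619189  0.11278907] [ 0.49736033 -0.22618358  0.11195764] 0.0001479918199773542 [0.7 0.8 0. ]
```

View pics/pre.png

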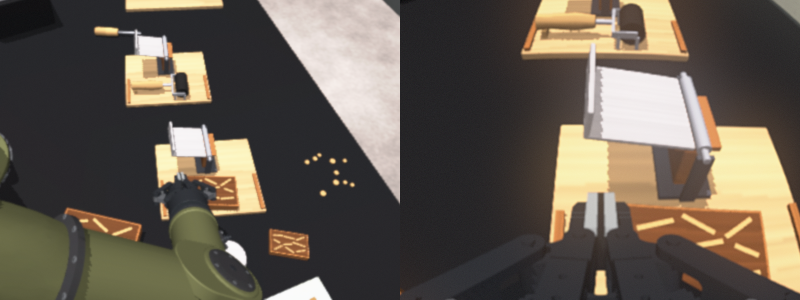

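The picture shows the shut fingertips at crop (600,200), above the block's near corner. They point at the free side under the paddle, around (610,130), with the arm clear of everything. Next I insert and start lifting.

Run:
```python
from h import *
def st(l):
    s=get_state(); print(l,round(s["time"],2),np.round(s["contact_force"],1),np.round(s["tcp_pos"],3))
    return np.linalg.norm(s["contact_force"])
ctrl.movel(INS,max_speed=.08); st("ins")
for th in np.arange(.2,1.21,.2):
    p=arc(th); ctrl.movel(p,max_speed=.05)
    if st(round(th,2))>10: print("STOP"); break
a,_=vision.grab_frame("side"); b,_=vision.grab_frame("wrist")
cv2.imwrite("pics/lift.png",np.hstack([a[100:400,160:560],b[50:350,120:520]]))
```

```text
ins 5.44 [ 0.8 -0.9  0.4] [ 0.512 -0.146  0.055]
0.2 5.86 [0.  0.4 0.4] [ 0.506 -0.145  0.067]
0.4 6.29 [-0.5 -0.6  0.2] [ 0.51  -0.145  0.08 ]
0.6 6.72 [-0.4  0.3 -0.2] [ 0.516 -0.146  0.093]
0.8 7.16 [-0.4  0.1 -0. ] [ 0.525 -0.148  0.104]
1.0 7.59 [ 0.2  0.1 -0.2] [ 0.535 -0.15   0.113]
1.2 8.03 [ 0.   0.8 -0.8] [ 0.547 -0.152  0.119]
```

View pics/lift.png

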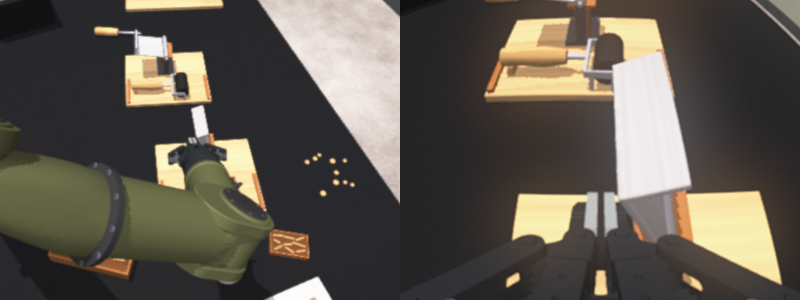

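The paddle has followed and stands steeply, with its edge at crop (650,190). The fingertips touch it from behind at (605,205), with low forces. I continue over the top.

Run:
```python
from h import *
def st(l):
    s=get_state(); print(l,round(s["time"],2),np.round(s["contact_force"],1),np.round(s["tcp_pos"],3))
    return np.linalg.norm(s["contact_force"])
for th in list(np.arange(1.35,2.9,.15))+[2.9,3.0]:
    ctrl.movel(arc(th),max_speed=.05)
    if st(round(th,2))>10: print("STOP"); break
a,_=vision.grab_frame("side"); b,_=vision.grab_frame("wrist")
cv2.imwrite("pics/over.png",np.hstack([a[100:400,160:560],b[50:350,120:520]]))
```

```text
1.35 8.48 [ 0.1 -0.  -0.3] [ 0.557 -0.153  0.123]
1.5 8.92 [-1.1  0.9  0.6] [ 0.567 -0.155  0.132]
1.65 9.38 [0.2 0.2 0.1] [ 0.577 -0.157  0.144]
1.8 9.77 [-0.4  0.8  0.6] [ 0.586 -0.159  0.152]
1.95 10.11 [-0.2  1.1 -0.8] [ 0.595 -0.16   0.151]
2.1 10.46 [-0.   0.5  0.4] [ 0.605 -0.162  0.148]
2.25 10.81 [-0.1 -0.3  0.7] [ 0.614 -0.163  0.144]
2.4 11.17 [-0.3 -0.   0.6] [ 0.622 -0.165  0.138]
2.55 11.53 [ 0.6  0.4 -0.2] [ 0.629 -0.166  0.131]
2.7 11.89 [-0.2  1.2  0.7] [ 0.636 -0.168  0.123]
2.85 12.26 [ 0.2  0.8 -0.7] [ 0.641 -0.168  0.113]
2.9 12.51 [-0.1  0.6 -0.4] [ 0.643 -0.169  0.11 ]
3.0 12.81 [-0.6 -0.3  1.1] [ 0.645 -0.169  0.103]
```

View pics/over.png

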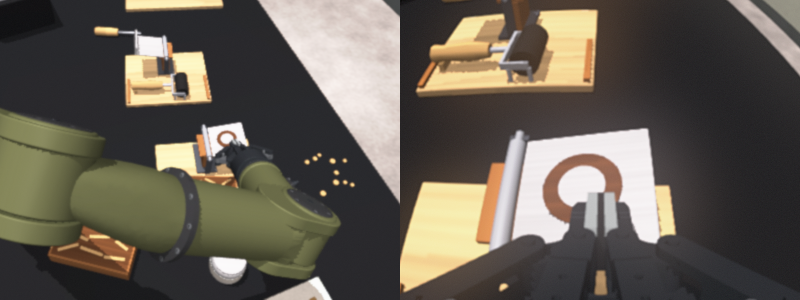

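The emblem ring is face up at crop (585,190), with the fingertips on it and the paddle nearly level. Next I press it gently down to the stop.

Run:
```python
from h import *
def fz():
    v=[]
    for _ in range(4): ctrl.pause(.03); v.append(get_state()["contact_force"][2])
    return np.mean(v)
p=arc(3.0); 
for k in range(14):
    p=p-.0012*Z; ctrl.movel(p,max_speed=.03); f=fz(); print(np.round(p[2],4),round(get_state()["tcp_pos"][2],4),round(f,2))
    if f>4: break
ctrl.movel(p-.10*D+.03*Z,max_speed=.1); ctrl.movel(p-.14*D+.08*Z,max_speed=.15)
ctrl.set_joints([1.226,.507,-.238,1.5,.126,1.149,-.155])
a,d=vision.grab_frame("side"); t,dt=vision.grab_frame("top"); print(get_state()["time"])
cv2.imwrite("pics/end.png",np.hstack([a[100:400,160:560],cv2.resize(t[120:320,180:447],(400,300))]))
for c,dd in (("side",d),("top",dt)):
    P=cloud(c,dd); q=(P-PIV); x=q@XD; y=q@YD; z=P[...,2]
    m=(dd>0)&(abs(y)<.03)&(x>.03)&(x<.08)&(z>.05); A=np.c_[x[m],np.ones(m.sum())]; print(c,np.linalg.lstsq(A,z[m],rcond=None)[0],m.sum())
    for n in ("block_center","brayer_center","flag_left","ink_can_center","gouge"):
        for r in models.masks_of(c,n)[:2]: print(n,round(r["p"],2),np.round(r["point"]),np.round(np.median(P[r["mask"]&(dd>0)],0),3))
```

```text
0.1022 0.1022 -0.39
0.101 0.101 0.05
0.0998 0.0997 0.42
0.0986 0.0985 0.16
0.0974 0.0973 -0.15
0.0962 0.0961 -0.08
0.095 0.0949 0.14
0.0938 0.0937 0.07
0.0926 0.0925 0.07
0.0914 0.0915 0.8
0.0902 0.0912 5.74
20.875
side [-0.0112724   0.08421807] 440
block_center 0.73 [446. 346.] [ 0.695 -0.395  0.015]
block_center 0.69 [370. 294.] [ 0.57  -0.247  0.036]
brayer_center 0.72 [328. 187.] [0.58  0.104 0.042]
flag_left 0.57 [311. 146.] [0.541 0.209 0.09 ]
ink_can_center 0.9 [387. 361.] [ 0.547 -0.407  0.058]
top [-0.02174377  0.08585932] 268
block_center 0.84 [395. 189.] [ 0.569 -0.235  0.036]
block_center 0.73 [437. 156.] [ 0.694 -0.386  0.016]
brayer_center 0.61 [290. 184.] [0.578 0.112 0.045]
flag_left 0.64 [255. 184.] [0.542 0.216 0.092]
ink_can_center 0.59 [442. 197.] [ 0.548 -0.387  0.058]
ink_can_center 0.5 [291. 182.] [0.583 0.109 0.047]
gouge 0.71 [199. 215.] [0.439 0.403 0.023]
```

View pics/end.png

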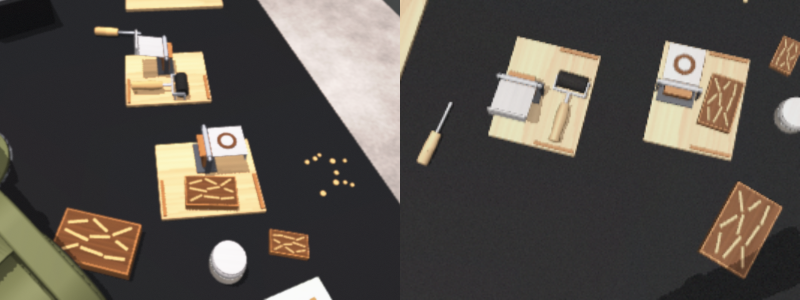

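The right paddle is level on the far side with its ring up, at side crop (227,140), and a firm stop was felt. Everything else is where it was, and the arm is clear.

```bash
python3 -c "
from station import ticket; print(ticket.close_job())"
```

```text
the job is handed in; nothing more can be done
None
```

I pushed the right bay's paddle over its hinge to its far stop, emblem face up; the camera check showed everything else where it was, and I handed the job in after about 21 s of robot time.

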